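# Tip the firebrick down onto the soldering board

## Task

Slide the standing firebrick up to the soldering board until its foot sits square against the edge it stands beside, then tip it over that edge by its top, onto the board, and let it down gently, holding it up nearly all the way so that it does not slap down. It must end lying flat and square on the board with no more than a quarter of its length overhanging that edge; let go of it and leave the other things where they are.

Things in the scene. Friction and masses are not known exactly. Their poses are not given: they have to be found in the camera images.
- board: Pale grey heat-proof soldering board screwed flat to the bench: 200 mm along its x, 300 mm along its y, 8 mm thick. Origin at the centre of its underside, at bench level. Its x axis points roughly to the robot's left, towards the brick; the edge beside the brick, the stop for the brick's foot, is the upright 8 mm high edge at x = +100 mm.
- brick_center (a point): Centre of the cream insulating firebrick: 50 mm thick (its x), 100 mm wide (its y), 160 mm tall (its z), about 0.4 kg, rigid. It starts standing loose on the bench 15 to 35 mm clear of the board's edge, broad face to it but a little out of square, its x axis pointing away from the board and its centre 80 mm up; lying on the board, the centre is 33 mm above the bench.
- brick_foot (a point): Middle of the brick's bottom edge on the side that faces the board: 25 mm from the centre towards -x and 80 mm below it in the brick's own axes. The axes are the brick's.
- brick: The same firebrick, same axes; this origin is the centre of its underside as it stands. Pushed at the top it leans over its foot edge, and the foot creeps 5 to 25 mm back from the board as it goes down; past about 17 degrees it falls by itself. Tipped onto the board, its z axis ends level, pointing over the board (board -x), and its x axis points up.
- flux_dish: White ceramic flux dish, 60 mm across and 22 mm high, standing loose on the board near one side edge. Origin at the centre of its underside. Bystander.
- charcoal: Black charcoal block 75 x 45 x 26 mm lying loose on the board near the other side edge. Origin at the centre of its underside. Bystander.
- third_hand: Third-hand stand on the bench beyond the brick and board, seen from the robot: dark round base 72 mm across, thin post, a tweezer arm pointing along its -x about 104 mm out, 118 mm high. Origin at the centre of its underside. Bystander.
- quench_bowl: Glass quench bowl on the bench on the brick's far side from the board, 90 mm across and 45 mm high. Origin at the centre of its underside. Bystander.
Things that resemble listed ones, but are neither listed nor needed, are in the scene too. Several things look just like the brick: the one meant starts farthest to the robot's left.

How it is judged:
On the way, in this order (a step that is already met when the one before it is completed fails the run):
1. the brick stands upright with its foot against the board's edge (within 4 mm) and square to it (within 4.5 degrees) (x of brick_foot in the frame of board between 0.097 and 0.104 m and height (world z) of brick_foot below 0.005 m and angle between the y axis of brick_center and the y axis of board, either way round below 0.08 rad and angle between brick_center's own z axis and vertical below 0.08 rad), for 0.15 s.
2. the brick leans 35 to 70 degrees over the board with its foot still held at the board's edge (angle between brick_center's own z axis and vertical between 0.61 and 1.22 rad and x of brick_foot in the frame of board between 0.085 and 0.13 m and height (world z) of brick_foot below 0.025 m), for 0.1 s.
At the end, for the whole second after the job is handed in: The brick lies at rest on the board on the broad face that faced it, flat within 3 degrees, square within 7 degrees, centre within 100 mm of the board's middle along the edge, foot end between 20 mm inside and 40 mm beyond the edge it was tipped over, released (angle between brick_center's own x axis and vertical below 0.05 rad and z of brick_center in the frame of board between 0.029 and 0.037 m and x of brick_center in the frame of board between 0 and 0.06 m and y of brick_center in the frame of board between -0.1 and 0.1 m and angle between the z axis of brick_center and the x axis of board, either way round below 0.13 rad and contact force between the fingers and brick below 0.1 N and linear speed of brick below 0.02 m/s); the robot touches nothing.
It fails at once if the brick slaps down or over (turns faster than 7 rad/s; let go from the balance point it lands at about 12) (angular speed of brick above 7 rad/s).
It fails at once if the flux dish is moved more than 15 mm (distance of flux_dish from where it was at the start of the episode above 0.015 m).
It fails at once if the charcoal block is moved more than 15 mm (distance of charcoal from where it was at the start of the episode above 0.015 m).
It fails at once if the third hand is moved more than 15 mm (distance of third_hand from where it was at the start of the episode above 0.015 m).
It fails at once if the quench bowl is moved more than 15 mm (distance of quench_bowl from where it was at the start of the episode above 0.015 m).
It also fails if it takes over 43 s, if anything falls off the work surface, if the arm or the gripper's body presses on something with over 40 N, if the wrist force passes 120 N, or if a joint passes its speed limit or range.

## Robot

A 6-joint arm with a two-finger parallel gripper is mounted at the origin on the work surface. World frame = base frame: x ahead of the robot, y to its left, z up, the work surface at z = 0. Lengths are in m, angles in rad, forces in N, time in s.
With the tool pointing down it reaches from about 0.3 to 0.875 m from the base axis. Payload 6.4 kg.
Tool frame: the origin (TCP) lies midway between the tips of the shut fingers; the grasp point (between the pads) lies 19 mm behind it; z points along the fingers, y is the line along which they close (so a half turn about z gives the same grasp; the last joint's range is limited). The gripper opens to 85 mm and grips with 20 to 120 N. Pads are 22 mm wide; open, the fingers measure 114 mm over their backs; the gripper's body (76 mm by 85 mm) begins 54 mm behind the grasp point. The pads swing forward as they close: fully open they stand 13 mm farther back than shut.
Start: joints at [0.902, 0.181, 1.607, -0, 1.354, -0.206], TCP at [0.257, 0.515, 0.208] pointing down, gripper open.
Joint ranges: [-2.99, 2.99], [-0.89, 2.07], [0.3, 2.58], [-1.14, 4.28], [0, 2.63], [-3.12, 3.12]. Speed limits (rad/s): [2.57, 2.57, 3.01, 3.14, 3.14, 3.14].

## Interface

Orientations are given as a unit quaternion [w, x, y, z].
In Python, from bench import ctrl gives the robot as it stands. The module is installed in compiled form; this text tells all that it offers.
- The arm moves only by the tool move_arm, never from a script. Its argument "plan" is one flat list of numbers, 6 for each row, row after row: the shift along the world's x, y, z in units of 50 mm (1.0 is 50 mm), then the turn, a rotation vector about the world's x, y, z in rad. A call has 1 to 10 rows; each row is the pose to reach, as a shift and turn from the pose commanded when the call began; what a row does not reach only later rows make up. A row lasts 1/8 s, in which the tool goes at most 62.5 mm and 10.7 degrees, less where a joint would pass 70% of its speed; a pose out of reach is approached as far as the arm can. A call with a gripper value outside its range is refused whole. "grip" is the finger opening in mm, from 0 to 85.4, set as the call begins (left out, the last holds). The fingers move at their own pace and stop on an object; the grip force is fixed at half the most. Time passes only in rows, so rows that repeat a pose let the fingers close. It gives the time, the measured TCP pose, the force, the opening and the grip force at its end, in the units of the state.
- ctrl.get_obs(): the state, without advancing time (a new reading comes with each control period).
- ctrl.camera(name): name is "scene" or "top" or "wrist"; returns a dict with "pixels" (400x640x3 uint8, red, green, blue), "fx", "fy", "cx", "cy" (pixels), "origin" and "attitude" of the camera in the world. Camera axes: x right, y down, z forward; pixel columns grow to the right and rows downward; lengths in m; the calibration is good to about 2 mm. A picture is of the moment at which its call begins. There is no depth.
- ctrl.hand_in(): hands the job in; it is judged then, once.
The state is a dict: "time_s": time; "q": joint angles; "dq": joint speeds; "joint_efforts": joint torques, N m; "eef_pos": TCP position; "eef_rot": TCP orientation; "wrist_force": force on the tool from outside, world axes, zero at the start; "torque": the same for the moment, N m; "opening": opening from 0.0 (shut) to 1.0 (fully open); "grasp_force": force on a finger pad.
Only numpy, scipy, OpenCV 4.12 (cv2) and the standard library are available. Lean on these libraries where they do the work, as an engineer would, in place of code of your own. Each camera call takes 0.05 s, during which the arm holds its last target. There are 200 camera calls.

## Working session

There is one attempt and no reset: what is moved stays moved. The work goes in short steps, Python scripts to look and compute and a tool call to move; the robot and the scene stay as the last step left them, time stands still between calls to the robot, and variables do not carry over. Pictures are saved under pics/ and viewed, at most 10 in all, crops included, and the job is handed in when it is done.

Besides the shell and the picture viewer there is one more tool, called after "Emit:" in YAML: its name, and indented under it one key for each argument. move_arm: Moves the arm, as the interface text tells. Its arguments: {"type":"object","properties":{"plan":{"type":"array"},"grip":{"type":"number"}},"required":["plan"]}

```bash
mkdir -p pics
cat > h.py <<'E'
import numpy as np, cv2
from bench import ctrl
from scipy.spatial.transform import Rotation as R
def rot(a):
    a=np.array(a,float)
    return a if a.shape==(3,3) else R.from_quat(a,scalar_first=True).as_matrix()
def ray(c,u,v):
    d=rot(c["attitude"])@np.array([(u-c["cx"])/c["fx"],(v-c["cy"])/c["fy"],1.]); return np.array(c["origin"],float),d
def onz(c,u,v,z):
    o,d=ray(c,u,v); return o+d*(z-o[2])/d[2]
def proj(c,p):
    q=rot(c["attitude"]).T@(np.array(p,float)-np.array(c["origin"])); return np.array([c["cx"]+c["fx"]*q[0]/q[2],c["cy"]+c["fy"]*q[1]/q[2]])
def snap(name,f):
    c=ctrl.camera(name); cv2.imwrite("pics/"+f,cv2.cvtColor(np.ascontiguousarray(c["pixels"]),cv2.COLOR_RGB2BGR)); np.save("pics/"+f+".npy",c,allow_pickle=True); return c
def load(f): return np.load("pics/"+f+".npy",allow_pickle=True).item()
E
python3 - <<'E'
from h import *
for n in ("top","scene"):
    c=snap(n,n+"0.png"); print(n,c["fx"],c["cx"],c["cy"],c["origin"],c["attitude"])
o=ctrl.get_obs(); print(o["time_s"],o["eef_pos"],o["eef_rot"])
E
```

```text
top 440.28766425427705 322.07975348470717 198.60920243917442 [ 0.27032375 -0.00517108  1.19990783] [-0.076609    0.70997621 -0.69750083  0.0596442 ]
scene 409.26620392051 322.78111065110767 200.98924004755378 [1.26342663 0.1913446  0.87288703] [-0.24245227  0.57542594  0.71943821 -0.30415547]
0.1 [0.25635324 0.51409692 0.20767384] [-3.37800707e-04  2.29337126e-01  9.73346718e-01 -7.31531733e-04]
```

View pics/top0.png

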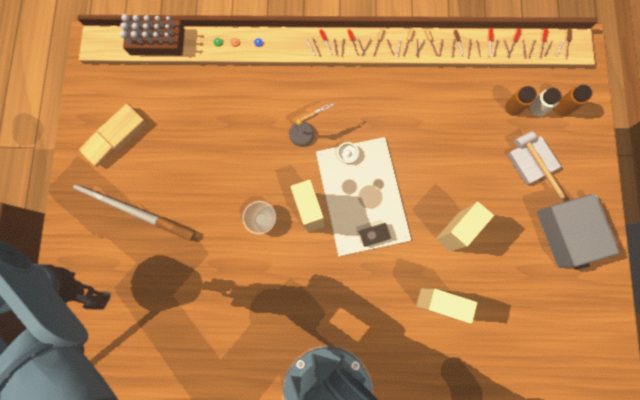

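View pics/scene0.png

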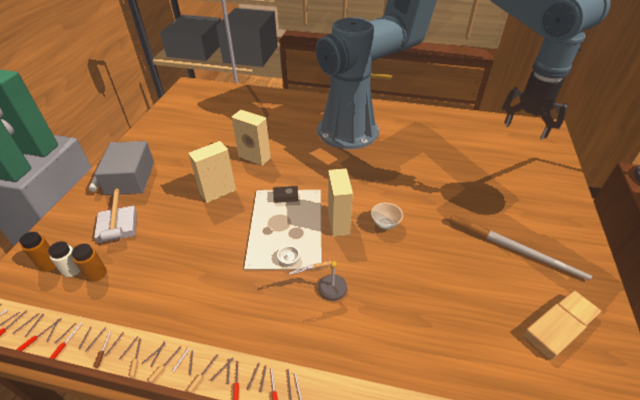

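The top view shows the board (corners near (317,152), (385,138), (411,240), (338,256)), with the brick at (308,205) and the bowl at (260,218). The dish is at (348,153), the charcoal at (375,235) and the third hand at (302,133). Decoy bricks stand at (465,225) and (447,305). The scene view agrees, with the brick at (340,202).

```bash
cat > m.py <<'E'
from h import *
def comp(m,seed):
    m=cv2.morphologyEx(m,cv2.MORPH_OPEN,np.ones((3,3),np.uint8))
    n,l,s,c=cv2.connectedComponentsWithStats(m); 
    d=[np.inf if i==0 or s[i,4]<40 else np.hypot(*(c[i]-seed)) for i in range(n)]
    return (l==int(np.argmin(d))).astype(np.uint8)
def quad(m):
    h=cv2.convexHull(max(cv2.findContours(m,cv2.RETR_EXTERNAL,cv2.CHAIN_APPROX_NONE)[0],key=cv2.contourArea))
    return cv2.minAreaRect(h),cv2.approxPolyDP(h,4,True)[:,0]
E
python3 - <<'E'
from m import *
c=load("top0.png"); px=c["pixels"]; hsv=cv2.cvtColor(np.ascontiguousarray(px),cv2.COLOR_RGB2HSV)
for p in [(328,165),(380,160),(345,215),(308,200),(300,190),(315,222),(465,220),(450,305),(300,240)]: print(p,px[p[1],p[0]],hsv[p[1],p[0]])
im=cv2.cvtColor(np.ascontiguousarray(px[120:270,230:500]),cv2.COLOR_RGB2BGR)
cv2.imwrite("pics/crop.png",cv2.resize(im,None,fx=2.96,fy=2.96,interpolation=cv2.INTER_CUBIC))
for n,p,z in [("boardTL",(317,152),.008),("TR",(385,138),.008),("BR",(411,240),.008),("BL",(338,256),.008),("decoy",(480,215),.16),("decoy2",(455,307),.16),("bowl",(260,217),.03),("char",(375,234),.034),("dish",(348,152),.03),("base",(328,385),0.1)]: print(n,onz(c,*p,z).round(3))
E
```

```text
(328, 165) [245 238 208] [ 24  39 245]
(380, 160) [245 238 209] [ 24  37 245]
(345, 215) [187 167 135] [ 18  71 187]
(308, 200) [246 240 174] [ 28  75 246]
(300, 190) [246 240 174] [ 28  75 246]
(315, 222) [155 126  86] [ 17 114 155]
(465, 220) [246 240 173] [ 28  76 246]
(450, 305) [246 242 182] [ 28  66 246]
(300, 240) [224 147  75] [ 15 170 224]
boardTL [0.637 0.043 0.008]
TR [ 0.68  -0.148  0.008]
BR [ 0.393 -0.216  0.008]
BL [ 0.347 -0.02   0.008]
decoy [ 0.44  -0.353  0.16 ]
decoy2 [ 0.226 -0.286  0.16 ]
bowl [0.446 0.192 0.03 ]
char [ 0.405 -0.117  0.034]
dish [ 0.631 -0.044  0.03 ]
base [0.039 0.001 0.1  ]
```

View pics/crop.png

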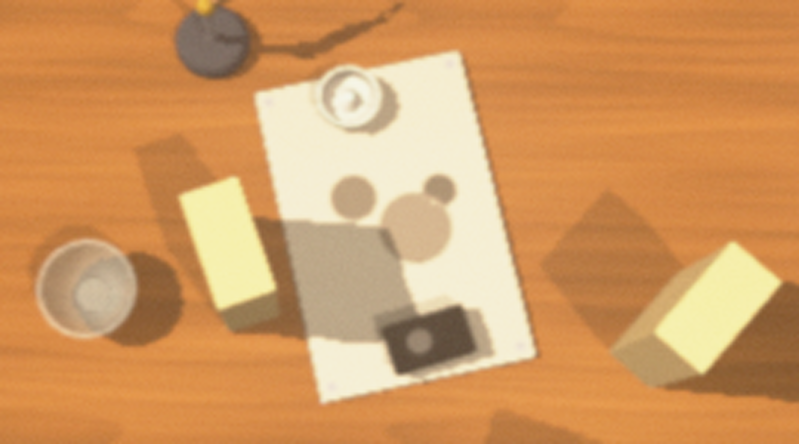

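The crop shows the brick's bright top face, with corners near (180,195), (237,177), (275,288) and (218,310). The board's left edge runs from (256,95) to (320,403).

```bash
cat > meas.py <<'E'
from m import *
def run(c,seed=(308,200),ztop=0.16):
    px=np.ascontiguousarray(c["pixels"]); hsv=cv2.cvtColor(px,cv2.COLOR_RGB2HSV).astype(int); H,S,V=[hsv[...,i] for i in range(3)]
    m=comp(((S>55)&(S<105)&(V>225)&(H>24)).astype(np.uint8),seed)
    cn=max(cv2.findContours(m,cv2.RETR_EXTERNAL,cv2.CHAIN_APPROX_NONE)[0],key=cv2.contourArea)[:,0]
    P=np.array([onz(c,*p,ztop)[:2] for p in cn],np.float32)*1000
    r=cv2.minAreaRect(P); b=cv2.boxPoints(r); 
    e=[b[1]-b[0],b[2]-b[1]]; L=max(e,key=np.linalg.norm); L=L*np.sign(L[0])
    ys,xs=np.nonzero(m); cen=np.mean([onz(c,u,v,ztop)[:2] for u,v in zip(xs,ys)],0)
    return cen,np.degrees(np.arctan2(L[1],L[0])),[np.linalg.norm(x) for x in e],len(xs)
E
python3 - <<'E'
from meas import *
c=load("top0.png"); print("brick top centre, yaw of width axis, sizes",run(c))
px=np.ascontiguousarray(c["pixels"]); g=px.astype(float)
# board edges: sample blue channel across each edge for subpixel transitions
K=[np.array(p,float) for p in [(317,152),(385,138),(411,240),(338,256)]]
B=cv2.GaussianBlur(g[...,2],(3,3),0).astype(np.float32)
lines=[]
cen=np.mean(K,0)
for i in range(4):
    a,b=K[i],K[(i+1)%4]; n=np.array([(b-a)[1],-(b-a)[0]]); n/=np.linalg.norm(n); n*=np.sign(n@(a-cen)); pts=[]
    for t in np.linspace(.08,.92,40):
        o=a+t*(b-a); s=np.arange(-5,5.1,.25); q=o+s[:,None]*n
        v=cv2.remap(B,q[:,0].astype(np.float32)[None],q[:,1].astype(np.float32)[None],cv2.INTER_LINEAR)[0]
        d=np.gradient(v); k=np.argmin(d)
        if d[k]<-5: pts.append(onz(c,*q[k],.008)[:2])
    P=np.array(pts,np.float32); 
    l=cv2.fitLine(P,cv2.DIST_HUBER,0,.002,.001).ravel(); lines.append(l); print(i,len(P),l.round(4),np.degrees(np.arctan2(l[1],l[0])).round(2))
def X(l,k):
    t=np.linalg.solve(np.array([l[:2],-k[:2]]).T,k[2:]-l[2:]); return l[2:]+t[0]*l[:2]
C=[X(lines[i],lines[i-1]) for i in range(4)]; print(np.array(C).round(4)); print([np.linalg.norm(C[i]-C[i-1]).round(4) for i in range(4)],np.mean(C,0))
E
```

```text
brick top centre, yaw of width axis, sizes (array([0.46545617, 0.05948373]), np.float32(21.051872), [np.float32(47.233986), np.float32(97.34623)], 770)
0 40 [ 0.2261 -0.9741  0.6666 -0.0657] -76.93
1 40 [ 0.9743  0.2253  0.5272 -0.1843] 13.02
2 40 [ 0.2251 -0.9743  0.3669 -0.1053] -76.99
3 40 [0.9739 0.227  0.498  0.0152] 13.12
[[ 0.6402  0.0483]
 [ 0.6856 -0.1477]
 [ 0.3924 -0.2155]
 [ 0.3472 -0.02  ]]
[np.float32(0.3008), np.float32(0.2012), np.float32(0.301), np.float32(0.2006)] [ 0.5163533  -0.08370741]
```

Emit:
move_arm:
  plan: [4.18, -9.09, 0.3, 0, 0, 0.83, 4.18, -9.09, 0.3, 0, 0, 0.83, 4.18, -9.09, 0.3, 0, 0, 0.83, 4.18, -9.09, 0.3, 0, 0, 0.83, 4.18, -9.09, 0.3, 0, 0, 0.83, 4.18, -9.09, 0.3, 0, 0, 0.83, 4.18, -9.09, 0.3, 0, 0, 0.83, 4.18, -9.09, 0.3, 0, 0, 0.83, 4.18, -9.09, 0.3, 0, 0, 0.83, 4.18, -9.09, 0.3, 0, 0, 0.83]
  grip: 80

```text
time_s: 1.35
eef_pos: [0.4662, 0.058, 0.2232]
eef_rot: [-0.0, -0.181, 0.984, -0.0]
wrist_force: [0.4, 0.4, -0.4]
opening: 0.936
grasp_force: 0.0
```

```bash
cat > st.py <<'E'
from h import *
o=ctrl.get_obs(); M=rot(o["eef_rot"]); p=np.array(o["eef_pos"])
print("t",o["time_s"],"q",np.round(o["q"],4).tolist(),"p",p.round(4).tolist(),"quat",np.round(o["eef_rot"],4).tolist())
print("z",M[:,2].round(3),"y",M[:,1].round(3),"F",np.round(o["wrist_force"],2),"T",np.round(o["torque"],2),"open",o["opening"],"gf",o["grasp_force"])
B=np.array([.5164,-.0837]); ex=np.array([-.2262,.9741]); u=np.array([.9741,.2262]); d=p[:2]-B
print("board x,u,z",(d@ex).round(4),(d@u).round(4),p[2].round(4))
E
python3 st.py
```

```text
t 1.35 q [-0.1294, -0.0742, 1.844, -0.0002, 1.3724, -2.0634] p [0.4662, 0.058, 0.2232] quat [-0.0003, -0.1806, 0.9836, -0.0]
z [-0.001 -0.    -1.   ] y [-0.355  0.935  0.   ] F [ 0.36  0.42 -0.41] T [-0.01  0.05 -0.07] open 0.9356782827305565 gf 0.0
board x,u,z 0.1494 -0.0169 0.2232
```

Emit:
move_arm:
  plan: [0.4, -1.6, 1, 0.7, 0.16, 0, 0.77, -3.3, 1, 1.05, 0.24, 0, 0.77, -3.3, 1, 1.39, 0.32, 0, 0.77, -3.3, 1, 1.39, 0.32, 0, 0.77, -3.3, 1, 1.39, 0.32, 0, 0.77, -3.3, 1, 1.39, 0.32, 0, 0.77, -3.3, 1, 1.39, 0.32, 0, 0.77, -3.3, 1, 1.39, 0.32, 0, 0.77, -3.3, 1, 1.39, 0.32, 0, 0.77, -3.3, 1, 1.39, 0.32, 0]

```text
time_s: 2.6
eef_pos: [0.5045, -0.1043, 0.274]
eef_rot: [-0.028, -0.139, 0.744, 0.653]
wrist_force: [0.1, -0.2, -0.0]
opening: 0.937
grasp_force: 0.0
```

```bash
python3 st.py
```

```text
t 2.6 q [-0.8045, 0.7444, 1.3019, 0.7739, 2.3292, -2.6039] p [0.5045, -0.1043, 0.274] quat [-0.0282, -0.139, 0.7443, 0.6526]
z [-0.223  0.964 -0.147] y [-0.17   0.11   0.979] F [ 0.08 -0.16 -0.04] T [-0.43 -0.1   0.04] open 0.9371918382866915 gf 0.0
board x,u,z -0.0174 -0.0163 0.274
```

```bash
cat > kin.py <<'E'
from h import *
from scipy.optimize import least_squares
S=[([0.902,0.181,1.607,0,1.354,-0.206],[.257,.515,.208],[-3.378e-4,.22934,.97335,-7.3e-4]),
([-0.1294,-0.0742,1.844,-0.0002,1.3724,-2.0634],[.4662,.058,.2232],[-.0003,-.1806,.9836,0]),
([-0.8045,0.7444,1.3019,0.7739,2.3292,-2.6039],[.5045,-.1043,.274],[-.0282,-.139,.7443,.6526])]
Z=lambda a:R.from_euler('z',a).as_matrix(); Y=lambda a:R.from_euler('y',a).as_matrix()
def fk(q,k):
    h,d,L1,e,L2,Lt,a,s4,s6=k; p=np.array([0,0,h]); M=Z(q[0]); p=p+M@[a,d,0]
    M=M@Y(q[1]); p=p+M@[0,0,L1]; el=p.copy(); M=M@Y(q[2]); p=p+M@[e,0,L2]; M=M@Z(s4*q[3])@Y(q[4]); w=p.copy(); p=p+M@[0,0,Lt]; M=M@Z(s6*q[5])
    return p,M,el,w
best=None
def fit():
    best=None
    for s4 in(1,-1):
        for s6 in (1,-1):
            f=lambda v:np.concatenate([np.r_[fk(q,[*v,s4,s6])[0]-p, .1*(fk(q,[*v,s4,s6])[1][:,2]-rot(t)[:,2])] for q,p,t in S]+[1e-3*(v-[.3,.1,.4,0,.4,.25,0])])
            r=least_squares(f,[.3,.1,.4,0,.4,.25,0]); 
            if best is None or r.cost<best[0]: best=(r.cost,[*r.x,s4,s6],f(r.x)[:-7])
    c,k,res=best
    # tool spin offset
    k=list(k); bs=None
    for s6 in(1,-1):
        k[8]=s6; D=[fk(q,k)[1].T@rot(t) for q,p,t in S]; a=[np.arctan2(x[1,0],x[0,0]) for x in D]; sp=np.std(np.unwrap(a))
        if bs is None or sp<bs[0]: bs=(sp,s6,a[0])
    k[8]=bs[1]; return k,bs[2],np.abs(res).max(),bs[0]
E
cat > ik.py <<'E'
from kin import *
k,off,_,_=fit()
lo=np.array([-2.99,-.89,.3,-1.14,0,-3.12]);hi=np.array([2.99,2.07,2.58,4.28,2.63,3.12])
def ik(p,M,q0):
    def f(q):
        a,b,_,_=fk(q,k); return np.r_[a-p,.2*(b@Z(off)-M).ravel()]
    r=least_squares(f,np.clip(q0,lo+.01,hi-.01),bounds=(lo,hi)); return r.x,np.abs(r.fun).max()
E
python3 - <<'E'
from ik import *
print(np.round(k,4),fit()[1:])
u=np.array([.9741,.2262,0]);ex=np.array([-.2262,.9741,0]);B=np.array([.5164,-.0837,0])
M0=np.array([np.cross([ -.2262,.9741,0],[0,0,-1]),[-.2262,.9741,0],[0,0,-1]]).T
for A in (0,-.3,.3):
  q=np.array(S[1][0])
  for th in np.radians([0,20,40,55,65,75,82]):
    # brick pose: foot at x_b .106,z .01 ; tool grips 15mm below top, TCP 34mm below top for A=0
    Rb=R.from_rotvec(th*u).as_matrix()
    T=np.array(Rb@R.from_rotvec(A*ex).as_matrix()@M0)
    g=B+.106*ex-.017*u+np.array([0,0,.01])+Rb@(.025*ex+np.array([0,0,.143]))
    p=g+.019*T[:,2]; q,e=ik(p,T,q); _,_,el,w=fk(q,k)
    print(A,np.degrees(th).round(),q.round(2),"err",e.round(4),"w",w.round(3),"el",el.round(3))
E
```

```text
[0.3186 0.1177 0.4412 0.0938 0.5145 0.3419 0.0019 1.     1.    ] (np.float64(1.570797590287993), np.float64(0.0002052873625388585), np.float64(3.3551907917574196e-05))
0 0.0 [-0.17  0.04  1.93  0.    1.18 -1.97] err 0.0 w [0.47  0.04  0.476] el [0.037 0.113 0.76 ]
0 20.0 [-0.45  0.17  1.83  0.27  1.38 -2.34] err 0.0 w [ 0.507 -0.117  0.456] el [0.12  0.072 0.754]
0 40.0 [-0.64  0.43  1.66  0.43  1.62 -2.55] err 0.0 w [ 0.539 -0.257  0.383] el [ 0.219 -0.017  0.72 ]
0 55.0 [-0.73  0.66  1.51  0.51  1.8  -2.63] err 0.0 w [ 0.559 -0.342  0.298] el [ 0.282 -0.095  0.666]
0 65.0 [-0.77  0.83  1.4   0.55  1.92 -2.66] err 0.0 w [ 0.569 -0.385  0.23 ] el [ 0.317 -0.142  0.618]
0 75.0 [-0.79  0.99  1.29  0.6   2.05 -2.68] err 0.0 w [ 0.576 -0.416  0.155] el [ 0.344 -0.181  0.56 ]
0 82.0 [-0.8   1.11  1.21  0.65  2.13 -2.68] err 0.0 w [ 0.579 -0.43   0.1  ] el [ 0.36  -0.203  0.516]
-0.3 0.0 [-0.27 -0.18  2.16  0.18  0.9  -2.16] err 0.0 w [0.377 0.018 0.461] el [-0.041  0.133  0.753]
-0.3 20.0 [-0.59 -0.    2.04  0.49  1.19 -2.54] err 0.0 w [ 0.413 -0.133  0.443] el [0.066 0.097 0.76 ]
-0.3 40
[... 559 characters left out ...]
   1.46 -1.88] err 0.0 w [0.563 0.062 0.461] el [0.126 0.106 0.745]
0.3 20.0 [-0.35  0.36  1.61  0.11  1.61 -2.22] err 0.0 w [ 0.598 -0.09   0.443] el [0.188 0.057 0.731]
0.3 40.0 [-0.52  0.58  1.46  0.26  1.81 -2.46] err 0.0 w [ 0.63  -0.227  0.372] el [ 0.269 -0.019  0.688]
0.3 55.0 [-0.61  0.78  1.32  0.34  1.98 -2.59] err 0.0 w [ 0.649 -0.309  0.289] el [ 0.324 -0.083  0.631]
0.3 65.0 [-0.65  0.93  1.21  0.39  2.09 -2.65] err 0.0 w [ 0.659 -0.351  0.223] el [ 0.355 -0.121  0.582]
0.3 75.0 [-0.67  1.09  1.1   0.44  2.21 -2.7 ] err 0.0 w [ 0.666 -0.381  0.151] el [ 0.38  -0.153  0.524]
0.3 82.0 [-0.69  1.19  1.02  0.48  2.3  -2.72] err 0.0 w [ 0.669 -0.395  0.098] el [ 0.394 -0.17   0.481]
```

```bash
cat > plan.py <<'E'
from ik import *
ez=np.array([0,0,1.])
u=np.array([.9741,.2262,0]);ex=np.array([-.2262,.9741,0]);B=np.array([.5164,-.0837,0])
def tool(yaw,A,th=0):   # yaw: direction of width axis; returns rotation
    U=np.array([np.cos(yaw),np.sin(yaw),0]); E=np.array([-U[1],U[0],0])
    T=np.array([np.cross(E,-ez),E,-ez]).T
    return R.from_rotvec(th*U).as_matrix()@R.from_rotvec(A*E).as_matrix()@T
def row(p,T,p0,M0):
    return np.r_[(p-p0)/.05,R.from_matrix(T@M0.T).as_rotvec()].round(3)
def now():
    o=ctrl.get_obs(); return np.array(o["eef_pos"]),rot(o["eef_rot"]),np.array(o["q"])
E
python3 - <<'E'
from plan import *
p0,M0,q=now(); yaw=np.radians(21.05); T=tool(yaw,.3)
for h in (.24,.143):
    p=np.array([.4655,.0595,h])+.019*T[:,2]; print(row(p,T,p0,M0).tolist(),p.round(4)); q,e=ik(p,T,q); print(q.round(2),e.round(4))
E
```

```text
[-0.885, 3.236, -1.043, -1.473, -0.087, 0.211] [0.4603 0.0575 0.2218]
[-0.04  0.15  1.64 -0.12  1.62 -1.97] 0.0
[-0.885, 3.236, -2.983, -1.473, -0.087, 0.211] [0.4603 0.0575 0.1248]
[-0.04  0.26  1.72 -0.12  1.43 -1.95] 0.0
```

Emit:
move_arm:
  plan: [-0.4, 1.2, 0, -0.4, -0.02, 0.06, -0.885, 3.236, -0.2, -0.8, -0.05, 0.11, -0.885, 3.236, -0.6, -1.473, -0.087, 0.211, -0.885, 3.236, -1.04, -1.473, -0.087, 0.211, -0.885, 3.236, -1.04, -1.473, -0.087, 0.211, -0.885, 3.236, -1.04, -1.473, -0.087, 0.211, -0.885, 3.236, -1.04, -1.473, -0.087, 0.211, -0.885, 3.236, -1.04, -1.473, -0.087, 0.211, -0.885, 3.236, -1.04, -1.473, -0.087, 0.211, -0.885, 3.236, -1.04, -1.473, -0.087, 0.211]

```text
time_s: 3.85
eef_pos: [0.4603, 0.0571, 0.2227]
eef_rot: [-0.145, -0.181, 0.972, -0.026]
wrist_force: [-1.0, -0.0, 0.4]
opening: 0.934
grasp_force: 0.0
```

```bash
python3 st.py
python3 - <<'E'
from plan import *
snap("wrist","w1.png")
p0,M0,q=now(); T=tool(np.radians(21.05),.3)
print(row(np.array([.4655,.0595,.143])+.019*T[:,2],T,p0,M0))
E
```

```text
t 3.85 q [-0.0467, 0.1503, 1.6433, -0.1154, 1.6204, -1.9746] p [0.4603, 0.0571, 0.2227] quat [-0.1449, -0.1806, 0.9725, -0.0258]
z [-0.273 -0.102 -0.957] y [-0.359  0.933  0.002] F [-1.05 -0.04  0.39] T [ 0.03 -0.13 -0.04] open 0.9342673935785777 gf 0.0
board x,u,z 0.1498 -0.0229 0.2227
[ 1.000e-03  2.200e-02 -1.949e+00 -4.000e-03  3.000e-03  2.000e-03]
```

View pics/w1.png

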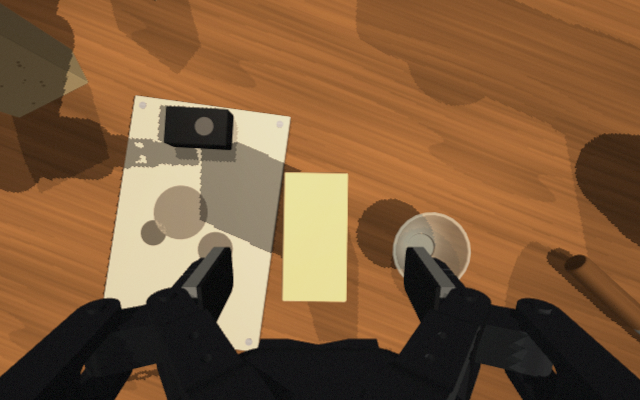

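The brick's top spans x 283–348, midway between the fingers (222 and 415), and it is aligned with them. Next I descend and close the gripper.

Emit:
move_arm:
  plan: [0, 0.02, -0.7, 0, 0, 0, 0, 0.02, -1.4, 0, 0, 0, 0, 0.02, -1.95, 0, 0, 0, 0, 0.02, -1.95, 0, 0, 0, 0, 0.02, -1.95, 0, 0, 0]

```text
time_s: 4.53
eef_pos: [0.4608, 0.0569, 0.1251]
eef_rot: [-0.146, -0.179, 0.973, -0.026]
wrist_force: [-0.1, -0.5, 0.4]
opening: 0.934
grasp_force: 0.0
```

Emit:
move_arm:
  plan: [0, 0, 0, 0, 0, 0, 0, 0, 0, 0, 0, 0, 0, 0, 0, 0, 0, 0, 0, 0, 0, 0, 0, 0, 0, 0, 0, 0, 0, 0, 0, 0, 0, 0, 0, 0, 0, 0, 0, 0, 0, 0, 0, 0, 0, 0, 0, 0]
  grip: 35

```text
time_s: 5.52
eef_pos: [0.4612, 0.0575, 0.1256]
eef_rot: [-0.145, -0.18, 0.973, -0.027]
wrist_force: [0.5, -1.0, 6.6]
opening: 0.567
grasp_force: 62.9
```

```bash
python3 st.py
python3 - <<'E'
from meas import *
c=snap("top","top1.png"); print(run(c))
E
```

```text
t 5.525 q [-0.0445, 0.2595, 1.7235, -0.1178, 1.4321, -1.9491] p [0.4612, 0.0575, 0.1256] quat [-0.145, -0.1801, 0.9725, -0.0268]
z [-0.272 -0.104 -0.957] y [-0.358  0.934  0.   ] F [ 0.47 -1.01  6.57] T [-0.24  0.07  0.02] open 0.566842931912223 gf 62.88356423377991
board x,u,z 0.1501 -0.0218 0.1256
(array([0.43473179, 0.04779374]), np.float32(-68.857834), [np.float32(48.518673), np.float32(35.641)], 247)
```

```bash
cat >> plan.py <<'E'
YB=np.arctan2(.2262,.9741)
E
python3 - <<'E'
from plan import *
p0,M0,q=now(); g0=p0-.019*M0[:,2]; d=g0-B; print((d@ex).round(4),(d@u).round(4))
T=tool(YB,.3)
for xb in (.14,.13,.128,.125,.122):
    g=B+xb*ex+(d@u)*u+np.array([0,0,g0[2]+.0005]); print(xb,row(g+.019*T[:,2],T,p0,M0).tolist())
E
```

```text
0.1508 -0.0163
0.14 [0.043, -0.196, 0.01, -0.001, 0.004, -0.138]
0.13 [0.088, -0.391, 0.01, -0.001, 0.004, -0.138]
0.128 [0.097, -0.43, 0.01, -0.001, 0.004, -0.138]
0.125 [0.111, -0.488, 0.01, -0.001, 0.004, -0.138]
0.122 [0.124, -0.547, 0.01, -0.001, 0.004, -0.138]
```

Emit:
move_arm:
  plan: [0.01, -0.04, 0.015, 0, 0, -0.035, 0.02, -0.09, 0.015, 0, 0, -0.07, 0.03, -0.14, 0.015, 0, 0, -0.105, 0.043, -0.196, 0.015, 0, 0, -0.138, 0.06, -0.26, 0.015, 0, 0, -0.138, 0.075, -0.33, 0.015, 0, 0, -0.138, 0.088, -0.391, 0.015, 0, 0, -0.138, 0.097, -0.43, 0.015, 0, 0, -0.138, 0.097, -0.43, 0.015, 0, 0, -0.138, 0.097, -0.43, 0.015, 0, 0, -0.138]

```text
time_s: 6.82
eef_pos: [0.4643, 0.0386, 0.1253]
eef_rot: [-0.148, -0.112, 0.983, -0.013]
wrist_force: [-1.3, 8.4, 7.7]
opening: 0.57
grasp_force: 63.1
```

```bash
python3 st.py
python3 - <<'E'
from plan import *
p,M,q=now(); g=p-.019*M[:,2]-B; print("centre x_b",g@ex,"u",g@u, "yaw off deg",np.degrees(np.arcsin(M[:,1]@u)))
E
```

```text
t 6.825 q [-0.1054, 0.2679, 1.7142, -0.0902, 1.4452, -1.8791] p [0.4643, 0.0386, 0.1253] quat [-0.1481, -0.1121, 0.9825, -0.0133]
z [-0.288 -0.059 -0.956] y [-0.224  0.975  0.007] F [-1.28  8.39  7.66] T [ 2.55  0.75 -0.4 ] open 0.5703759057569332 gf 63.1459504365921
board x,u,z 0.1309 -0.0231 0.1253
centre x_b 0.13079782697647416 u -0.01747595661601763 yaw off deg 0.11980494516045366
```

Emit:
move_arm:
  plan: [0.007, -0.03, 0.02, 0, 0, 0, 0.014, -0.058, 0.02, 0, 0, 0, 0.014, -0.058, 0.02, 0, 0, 0, 0.014, -0.058, 0.02, 0, 0, 0]

```text
time_s: 7.32
eef_pos: [0.4653, 0.0334, 0.1256]
eef_rot: [-0.148, -0.112, 0.982, -0.016]
wrist_force: [-1.2, 2.8, 0.4]
opening: 0.567
grasp_force: 62.5
```

```bash
cat > chk.py <<'E'
from plan import *
o=ctrl.get_obs(); p,M,q=now(); g=p-.019*M[:,2]-B; F=np.array(o["wrist_force"]); T=np.array(o["torque"])
print("t",o["time_s"],"x_b",(g@ex).round(4),"u",(g@u).round(4),"z",p[2].round(4),"yaw",np.degrees(np.arcsin(M[:,1]@u)).round(2),"tilt",np.degrees(np.arctan2(M[2,1],M[:,1]@ex)).round(2),"Fx_b",(F@ex).round(2),"Fz",F[2].round(2),"Tu",(T@u).round(2),"gf",round(o["grasp_force"],1))
E
python3 chk.py
python3 - <<'E'
from h import *
c=snap("scene","s1.png"); im=cv2.imread("pics/s1.png")[120:300,230:430]; cv2.imwrite("pics/s1c.png",cv2.resize(im,None,fx=3.3,fy=3.3,interpolation=cv2.INTER_CUBIC))
E
```

```text
t 7.325 x_b 0.1256 u -0.0176 z 0.1256 yaw 0.03 tilt 0.12 Fx_b 3.05 Fz 0.35 Tu 0.97 gf 62.5
```

View pics/s1c.png

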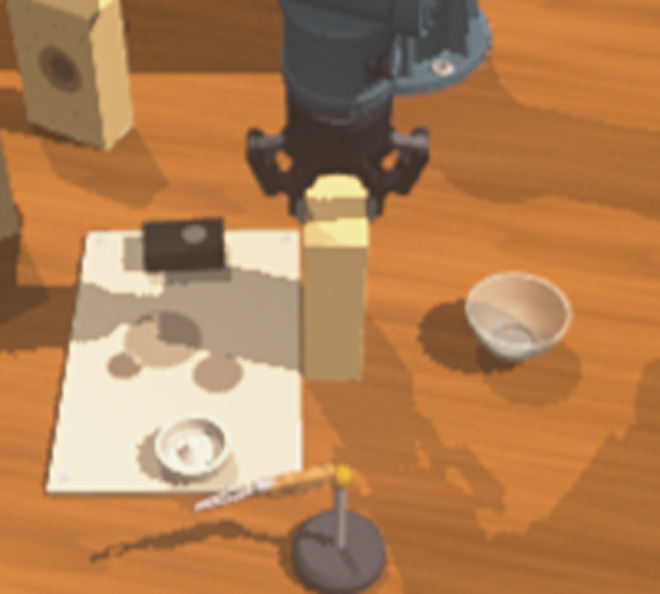

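The brick stands square beside the board's edge with only a hairline gap, at about (303,375) in the crop. I push a little more to confirm contact.

Emit:
move_arm:
  plan: [0.005, -0.02, -0.005, 0, 0, 0, 0.009, -0.039, -0.005, 0, 0, 0, 0.009, -0.039, -0.005, 0, 0, 0, 0.009, -0.039, -0.005, 0, 0, 0]

```text
time_s: 7.88
eef_pos: [0.4659, 0.0316, 0.1255]
eef_rot: [-0.148, -0.113, 0.982, -0.016]
wrist_force: [-1.3, 4.8, 2.3]
opening: 0.573
grasp_force: 62.7
```

```bash
python3 chk.py
```

```text
t 7.875 x_b 0.1237 u -0.0175 z 0.1255 yaw 0.02 tilt 0.13 Fx_b 5.01 Fz 2.33 Tu 1.57 gf 62.7
```

Emit:
move_arm:
  plan: [0.004, -0.019, 0, 0, 0, 0, 0.007, -0.03, 0, 0, 0, 0, 0.007, -0.03, 0, 0, 0, 0]

```text
time_s: 8.25
eef_pos: [0.466, 0.031, 0.1255]
eef_rot: [-0.148, -0.113, 0.982, -0.015]
wrist_force: [-0.9, 7.5, 2.3]
opening: 0.562
grasp_force: 62.8
```

```bash
python3 chk.py
```

```text
t 8.25 x_b 0.1231 u -0.0176 z 0.1255 yaw 0.02 tilt 0.23 Fx_b 7.56 Fz 2.31 Tu 2.31 gf 62.8
```

```bash
cat > tip.py <<'E'
from plan import *
import json,sys
p0,M0,q=now(); g0=p0-.019*M0[:,2]; h=g0[2]; f0=g0-h*ez-.025*ex
def pose(th,dx,dz,du=0):
    Rb=R.from_rotvec(np.radians(th)*u).as_matrix(); g=f0+dx*ex+dz*ez+Rb@(.025*ex+h*ez); T=Rb@M0; return g+.019*T[:,2],T
if __name__=="__main__":
    for th,dx,dz in [(0,0,.010),(4,.005,.011),(10,.007,.011),(16,.007,.011),(22,.007,.011),(28,.007,.011),(34,.007,.011),(40,.007,.011),(46,.007,.011),(51,.007,.011),(75,.007,.011)]:
        p,T=pose(th,dx,dz); q,e=ik(p,T,q); print(th,row(p,T,p0,M0).round(2).tolist(),q.round(2),e.round(4))
    np.savez("tip.npz",p0=p0,M0=M0)
E
python3 tip.py
```

```text
0 [0.0, -0.0, 0.2, 0.0, 0.0, 0.0] [-0.12  0.26  1.7  -0.1   1.46 -1.89] 0.0
4 [0.02, -0.07, 0.25, 0.07, 0.02, -0.0] [-0.16  0.26  1.69 -0.05  1.49 -1.96] 0.0
10 [0.07, -0.3, 0.27, 0.17, 0.04, -0.0] [-0.23  0.29  1.67  0.02  1.53 -2.06] 0.0
16 [0.13, -0.56, 0.26, 0.27, 0.06, -0.0] [-0.31  0.33  1.64  0.08  1.58 -2.16] 0.0
22 [0.19, -0.82, 0.22, 0.37, 0.09, 0.0] [-0.37  0.38  1.6   0.13  1.63 -2.25] 0.0
28 [0.25, -1.07, 0.16, 0.48, 0.11, 0.0] [-0.43  0.44  1.56  0.18  1.69 -2.33] 0.0
34 [0.3, -1.31, 0.07, 0.58, 0.13, 0.0] [-0.48  0.5   1.51  0.22  1.75 -2.4 ] 0.0
40 [0.36, -1.55, -0.04, 0.68, 0.16, -0.0] [-0.53  0.58  1.46  0.26  1.81 -2.47] 0.0
46 [0.41, -1.77, -0.18, 0.78, 0.18, 0.0] [-0.56  0.66  1.41  0.29  1.88 -2.52] 0.0
51 [0.45, -1.94, -0.32, 0.87, 0.2, 0.0] [-0.59  0.73  1.36  0.32  1.93 -2.56] 0.0
75 [0.6, -2.59, -1.16, 1.27, 0.3, -0.0] [-0.68  1.09  1.1   0.44  2.22 -2.7 ] 0.0
```

Emit:
move_arm:
  plan: [0, 0, 0.2, 0, 0, 0, 0.02, -0.07, 0.25, 0.07, 0.02, 0, 0.07, -0.3, 0.27, 0.17, 0.04, 0, 0.13, -0.56, 0.26, 0.27, 0.06, 0, 0.19, -0.82, 0.22, 0.37, 0.09, 0, 0.25, -1.07, 0.16, 0.48, 0.11, 0, 0.3, -1.31, 0.07, 0.58, 0.13, 0, 0.36, -1.55, -0.04, 0.68, 0.16, 0, 0.41, -1.77, -0.18, 0.78, 0.18, 0, 0.45, -1.94, -0.32, 0.87, 0.2, 0]

```text
time_s: 9.5
eef_pos: [0.4887, -0.0693, 0.1076]
eef_rot: [-0.181, -0.165, 0.879, 0.409]
wrist_force: [-0.8, 0.1, -4.0]
opening: 0.564
grasp_force: 64.5
```

```bash
python3 chk.py
python3 - <<'E'
from plan import *
c=snap("scene","s2.png"); im=cv2.imread("pics/s2.png")[120:300,200:420]; cv2.imwrite("pics/s2c.png",cv2.resize(im,None,fx=3.3,fy=3.3,interpolation=cv2.INTER_CUBIC))
import tip
d=np.load("tip.npz"); p0,M0=d["p0"],d["M0"]; tip.p0,tip.M0=p0,M0
g0=p0-.019*M0[:,2]; tip.h=g0[2]; tip.f0=g0-g0[2]*ez-.025*ex
# from commanded pose at th=51
pc,Tc=tip.pose(51,.007,.011); p,T,q=now(); print("err",p-pc)
for th in (57,63,69,74): 
    a,b=tip.pose(th,.007,.010); print(th,row(a,b,pc,Tc).round(3).tolist())
E
```

```text
t 9.5 x_b 0.0061 u -0.0181 z 0.1076 yaw 0.06 tilt 51.15 Fx_b 0.26 Fz -4.04 Tu -1.09 gf 64.5
err [-0.00098005 -0.00412537 -0.00439557]
57 [0.045, -0.192, -0.202, 0.102, 0.024, 0.0]
63 [0.085, -0.364, -0.403, 0.204, 0.047, -0.0]
69 [0.12, -0.515, -0.621, 0.306, 0.071, -0.0]
74 [0.145, -0.623, -0.815, 0.391, 0.091, -0.0]
```

View pics/s2c.png

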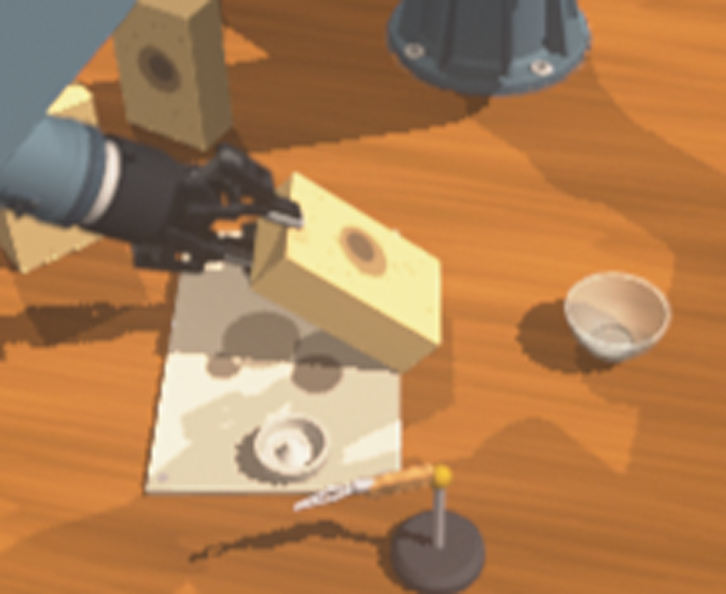

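The brick is held leaning about 51° with its foot at the board edge. Its top end is in the fingers near (275,220), and the dish and third hand are untouched.

Emit:
move_arm:
  plan: [0.022, -0.096, -0.08, 0.051, 0.012, 0, 0.045, -0.19, -0.17, 0.102, 0.024, 0, 0.065, -0.27, -0.26, 0.153, 0.036, 0, 0.085, -0.36, -0.36, 0.204, 0.047, 0, 0.103, -0.44, -0.46, 0.255, 0.06, 0, 0.12, -0.51, -0.57, 0.306, 0.071, 0, 0.132, -0.57, -0.66, 0.348, 0.081, 0, 0.145, -0.62, -0.77, 0.391, 0.091, 0, 0.145, -0.62, -0.77, 0.391, 0.091, 0]

```text
time_s: 10.68
eef_pos: [0.4953, -0.0983, 0.0687]
eef_rot: [-0.186, -0.178, 0.774, 0.579]
wrist_force: [0.5, 0.3, -4.5]
opening: 0.566
grasp_force: 64.8
```

```bash
python3 chk.py
python3 - <<'E'
from plan import *
c=snap("scene","s3.png"); im=cv2.imread("pics/s3.png")[130:280,210:410]; cv2.imwrite("pics/s3c.png",cv2.resize(im,None,fx=3.9,fy=3.9,interpolation=cv2.INTER_CUBIC))
p,M,q=now(); print("tool z",M[:,2],"pitch",np.degrees(np.arcsin(-M[2,2])), "tcp xb",(p-B)@ex,"u",(p-B)@u)
E
```

```text
t 10.675 x_b -0.0269 u -0.0182 z 0.0687 yaw 0.15 tilt 74.11 Fx_b 0.22 Fz -4.5 Tu -1.36 gf 64.8
tool z [-0.4934566   0.82948202 -0.26164893] pitch 15.167926411019277 tcp xb -0.009464586792686969 u -0.023454452673876296
```

View pics/s3c.png

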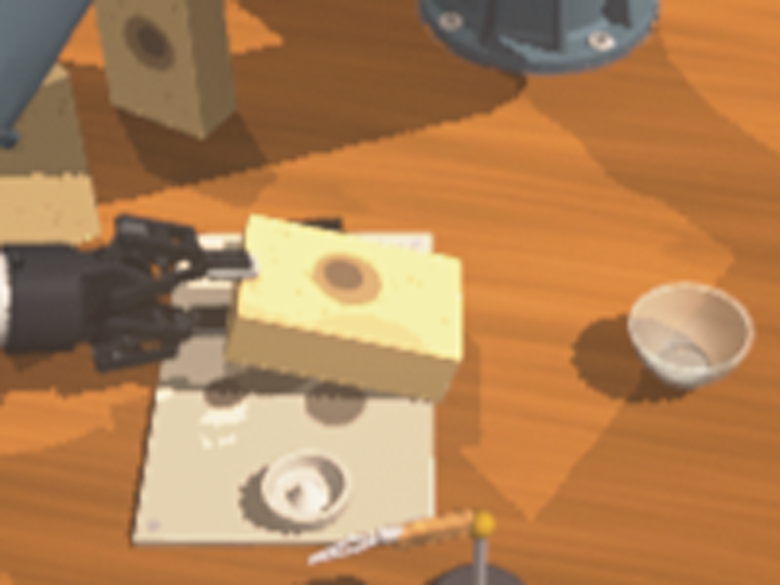

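The brick is held about 16° short of flat over the board, with the dish and charcoal clear. Next I lower it until its face bears on the board edge.

Emit:
move_arm:
  plan: [0, 0, -0.04, 0, 0, 0, 0, 0, -0.07, 0, 0, 0, 0, 0, -0.09, 0, 0, 0, 0, 0, -0.09, 0, 0, 0]

```text
time_s: 11.22
eef_pos: [0.4961, -0.0981, 0.0669]
eef_rot: [-0.185, -0.179, 0.773, 0.58]
wrist_force: [0.1, 0.6, -2.4]
opening: 0.569
grasp_force: 64.9
```

```bash
python3 chk.py
```

```text
t 11.225 x_b -0.0269 u -0.0174 z 0.0669 yaw -0.04 tilt 74.26 Fx_b 0.57 Fz -2.41 Tu -0.92 gf 64.9
```

Emit:
move_arm:
  plan: [0, 0, 0, 0, 0, 0, 0, 0, 0.03, 0, 0, 0, 0, 0, 0.03, 0, 0, 0, 0, 0, 0.03, 0, 0, 0]
  grip: 58

```text
time_s: 11.72
eef_pos: [0.496, -0.098, 0.0681]
eef_rot: [-0.185, -0.179, 0.773, 0.58]
wrist_force: [-0.6, -0.0, -1.6]
opening: 0.68
grasp_force: 0.9
```

```bash
python3 chk.py; python3 st.py | grep -o "open.*"
```

```text
t 11.725 x_b -0.0268 u -0.0175 z 0.0681 yaw -0.02 tilt 74.26 Fx_b 0.1 Fz -1.62 Tu -0.65 gf 0.9
open 0.6802025091095014 gf 0.9004859626293182
```

Emit:
move_arm:
  plan: [0, 0, 0, -0.02, -0.005, 0, 0, 0, -0.02, -0.04, -0.01, 0, 0, 0, -0.06, -0.06, -0.015, 0, 0, 0, -0.1, -0.085, -0.02, 0, 0, 0, -0.14, -0.085, -0.02, 0, 0, 0, -0.18, -0.085, -0.02, 0, 0, 0, -0.18, -0.085, -0.02, 0]
  grip: 68

```text
time_s: 12.6
eef_pos: [0.496, -0.0981, 0.0587]
eef_rot: [-0.185, -0.176, 0.799, 0.545]
wrist_force: [1.0, -0.1, -1.7]
opening: 0.795
grasp_force: 1.0
```

```bash
python3 chk.py
python3 - <<'E'
from plan import *
c=snap("scene","s4.png"); im=cv2.imread("pics/s4.png")[130:280,210:410]; cv2.imwrite("pics/s4c.png",cv2.resize(im,None,fx=3.9,fy=3.9,interpolation=cv2.INTER_CUBIC))
print(ctrl.get_obs()["opening"]*85.4)
E
```

```text
t 12.6 x_b -0.0264 u -0.0176 z 0.0587 yaw -0.02 tilt 69.26 Fx_b -0.37 Fz -1.71 Tu -0.74 gf 1.0
68.46721264559672
```

View pics/s4c.png

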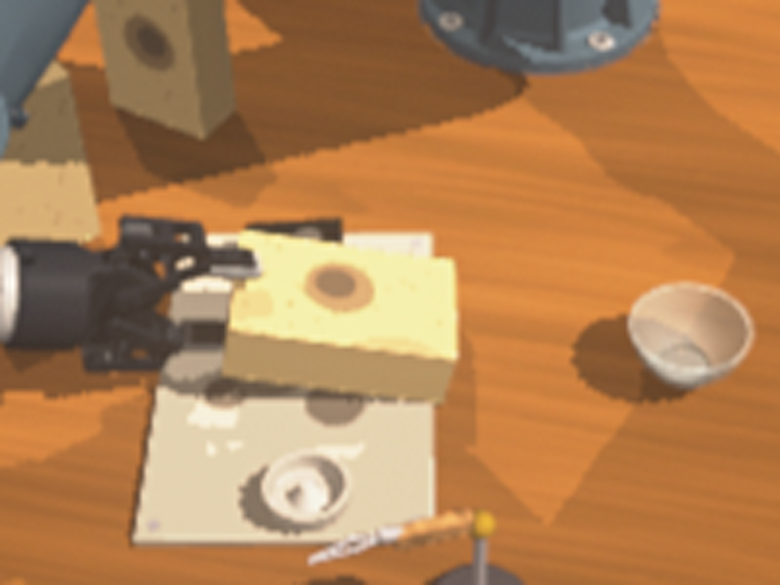

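The brick now rests on the lower finger, a few degrees from flat. I keep lowering until the finger touches the board.

Emit:
move_arm:
  plan: [0, 0, -0.03, 0, 0, 0, 0, 0, -0.06, 0, 0, 0, 0, 0, -0.09, 0, 0, 0, 0, 0, -0.09, 0, 0, 0]

```text
time_s: 13.15
eef_pos: [0.496, -0.098, 0.0543]
eef_rot: [-0.185, -0.176, 0.799, 0.545]
wrist_force: [0.5, -1.7, -2.0]
opening: 0.795
grasp_force: 0.9
```

```bash
python3 chk.py
```

```text
t 13.15 x_b -0.0263 u -0.0176 z 0.0543 yaw -0.02 tilt 69.27 Fx_b -1.75 Fz -2.03 Tu -0.75 gf 0.9
```

Still no contact, so I go lower in small steps.

Emit:
move_arm:
  plan: [0, 0, -0.03, 0, 0, 0, 0, 0, -0.06, 0, 0, 0, 0, 0, -0.06, 0, 0, 0]

```text
time_s: 13.52
eef_pos: [0.496, -0.098, 0.0514]
eef_rot: [-0.185, -0.176, 0.799, 0.545]
wrist_force: [-0.2, -1.1, -2.5]
opening: 0.799
grasp_force: 1.0
```

```bash
python3 chk.py
```

```text
t 13.525 x_b -0.0263 u -0.0176 z 0.0514 yaw -0.02 tilt 69.26 Fx_b -1.07 Fz -2.49 Tu -0.67 gf 1.0
```

Emit:
move_arm:
  plan: [0, 0, -0.03, 0, 0, 0, 0, 0, -0.06, 0, 0, 0, 0, 0, -0.06, 0, 0, 0]

```text
time_s: 13.9
eef_pos: [0.496, -0.098, 0.0483]
eef_rot: [-0.185, -0.176, 0.799, 0.545]
wrist_force: [1.0, 0.7, -2.1]
opening: 0.793
grasp_force: 1.0
```

```bash
python3 chk.py
```

```text
t 13.9 x_b -0.0263 u -0.0175 z 0.0483 yaw -0.03 tilt 69.26 Fx_b 0.43 Fz -2.1 Tu -0.7 gf 1.0
```

Emit:
move_arm:
  plan: [0, 0, -0.02, 0, 0, 0, 0, 0, -0.04, 0, 0, 0, 0, 0, -0.04, 0, 0, 0]

```text
time_s: 14.28
eef_pos: [0.496, -0.098, 0.0464]
eef_rot: [-0.185, -0.176, 0.799, 0.545]
wrist_force: [0.2, -1.6, -1.3]
opening: 0.798
grasp_force: 1.0
```

```bash
python3 chk.py
python3 - <<'E'
from plan import *
p,M,q=now(); z=M[:,2]
print("back 10mm row:",(-z*.01/.05).round(3)); 
for d in (.03,.06,.09,.12): print(d,[x.round(3) if hasattr(x,'round') else x for x in ik(p-d*z,M,q)])
E
```

```text
t 14.275 x_b -0.0263 u -0.0175 z 0.0464 yaw -0.03 tilt 69.26 Fx_b -1.61 Fz -1.26 Tu -0.71 gf 1.0
back 10mm row: [ 0.097 -0.161  0.068]
0.03 [array([-0.681,  1.081,  1.053,  0.398,  2.175, -2.676]), np.float64(0.0)]
0.06 [array([-0.693,  1.111,  0.967,  0.4  ,  2.23 , -2.661]), np.float64(0.0)]
0.09 [array([-0.704,  1.146,  0.873,  0.407,  2.288, -2.643]), np.float64(0.0)]
0.12 [array([-0.715,  1.188,  0.769,  0.417,  2.349, -2.621]), np.float64(0.0)]
```

Emit:
move_arm:
  plan: [0.021, -0.091, 0.022, 0, 0, 0, 0.042, -0.182, 0.045, 0, 0, 0, 0.063, -0.273, 0.07, 0, 0, 0, 0.084, -0.364, 0.095, 0, 0, 0, 0.105, -0.455, 0.125, 0, 0, 0, 0.126, -0.546, 0.16, 0, 0, 0, 0.147, -0.637, 0.195, 0, 0, 0, 0.168, -0.728, 0.23, 0, 0, 0]

```text
time_s: 15.28
eef_pos: [0.5045, -0.1347, 0.0581]
eef_rot: [-0.185, -0.176, 0.799, 0.544]
wrist_force: [-0.7, -0.0, 0.3]
opening: 0.796
grasp_force: 0.0
```

```bash
python3 chk.py
python3 - <<'E'
from plan import *
c=snap("scene","s5.png"); im=cv2.imread("pics/s5.png")[130:280,210:410]; cv2.imwrite("pics/s5c.png",cv2.resize(im,None,fx=3.9,fy=3.9,interpolation=cv2.INTER_CUBIC))
E
```

```text
t 15.275 x_b -0.064 u -0.0176 z 0.0581 yaw -0.03 tilt 69.26 Fx_b 0.12 Fz 0.31 Tu -0.38 gf 0.0
```

View pics/s5c.png

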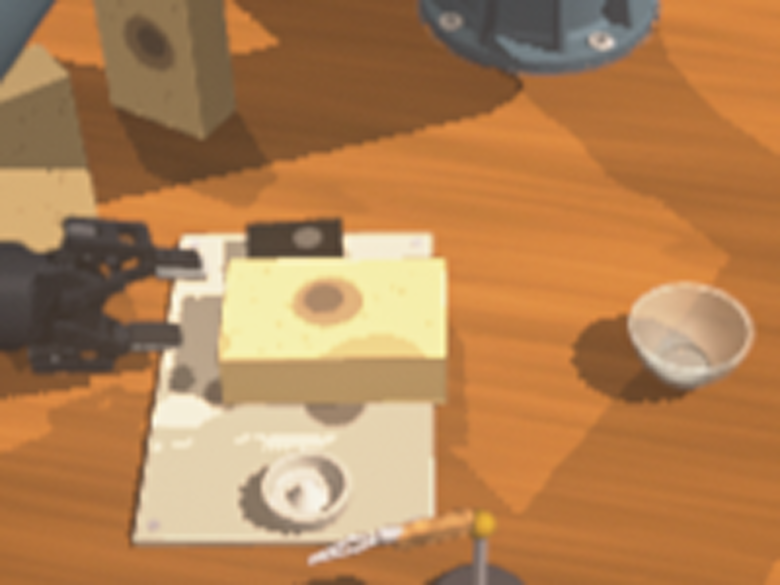

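The brick lies flat and square with a small overhang, and the fingers are clear of it. I back away.

Emit:
move_arm:
  plan: [0.08, -0.36, 0.15, 0, 0, 0, 0.12, -0.5, 0.5, 0, 0, 0, 0.12, -0.5, 1, 0, 0, 0, 0.12, -0.5, 1.5, 0, 0, 0, 0.12, -0.5, 1.8, 0, 0, 0, 0.12, -0.5, 1.8, 0, 0, 0, 0.12, -0.5, 1.8, 0, 0, 0, 0.12, -0.5, 1.8, 0, 0, 0]

```text
time_s: 16.32
eef_pos: [0.5101, -0.1591, 0.1471]
eef_rot: [-0.185, -0.176, 0.799, 0.545]
wrist_force: [0.2, 0.8, 0.3]
opening: 0.795
grasp_force: 0.0
```

```bash
python3 chk.py
python3 - <<'E'
from meas import *
from plan import *
c=snap("scene","s6.png")
px=np.ascontiguousarray(c["pixels"]); 
for name,p in [("top centre corners",)*2][:0]: pass
k=(3.9,210,130)
for u_,v_ in [(228,260),(447,258),(445,358),(220,358)]:
    w=onz(c,u_/3.9+210,v_/3.9+130,.058)-B; print((w@ex).round(3),(w@u).round(3))
E
```

```text
t 16.325 x_b -0.089 u -0.0176 z 0.1471 yaw 0.03 tilt 69.34 Fx_b 0.75 Fz 0.34 Tu -0.37 gf 0.0
-0.054 -0.067
0.109 -0.067
0.106 0.033
-0.05 0.032
```

The brick's centre is at about x_b = 0.028 and along-edge −0.017 in the board frame, square to the edge and well inside the limits. I hand in.

```bash
python3 -c "
from bench import ctrl
print(ctrl.hand_in())"
```

```text
the job is handed in; nothing more can be done
None
```

I slid the firebrick square to the board's edge, tipped it over, lowered it gently and let go, then handed in at about 16 s. It lies flat and square on the board, overhanging the edge by about 8 mm; the hand-in gave no verdict.

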